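# Index the funnel arm over the beaker

### The arm

A 6-joint arm with a two-finger parallel gripper is mounted at the origin on the work surface. World frame = base frame: x ahead of the robot, y to its left, z up, the work surface at z = 0. Lengths are in mm, angles in rad, forces in N, time in s.
With the tool pointing down it reaches from about 275 to 825 mm from the base axis. Payload 4.9 kg.
Tool frame: the origin (TCP) lies at the very end of the fingers, on their centre line; the grasp point (between the pads) lies 19 mm behind it; z points along the fingers, y is the line along which they close (so a half turn about z gives the same grasp; the last joint's range is limited). The gripper opens to 85 mm and grips with 20 to 120 N. Pads are 22 mm wide; open, the fingers measure 114 mm over their backs; the gripper's body (76 mm by 85 mm) begins 54 mm behind the grasp point. The pads swing forward as they close: fully open they stand 13 mm farther back than shut.
Start: joints at [-1.414, 0.326, -0.193, 1.052, 0, 1.437], TCP at [157.707, -526.922, 231.281] pointing down, gripper open.
Joint ranges: [-2.65, 2.65], [-0.97, 1.79], [-1.3, 1.35], [-1.93, 2.1], [-1.47, 1.37], [-3.14, 3.14]. Speed limits (rad/s): [2.57, 2.57, 3.14, 3.14, 3.14, 3.14].

### API

Orientations are given as [roll, pitch, yaw] about the fixed x, y, z axes, in that order (R = Rz(yaw) Ry(pitch) Rx(roll)).
In Python, from bench import bot, solve_ik, imaging gives the robot as it stands. Calls block until the motion is done:
- bot.move_ptp(position, orientation): joint-space move of the TCP to a pose.
- bot.movel(position, rot=None, max_speed=150, threshold=None): straight line of the TCP; rot=None keeps the orientation; max_speed is the mean speed in mm/s. With threshold (N) it stops when the force on the tool has changed by that much, and returns True; else False.
- bot.move_j(angles): joint-space move.
- bot.grip(opening, effort=None): opening from 0.0 (shut) to 1.0 (fully open); effort is the grip in N (None keeps the last); returns when the fingers have stopped.
- bot.dwell(seconds).
- solve_ik(position, orientation): joint angles nearest the present ones, or None.
- bot.get_state(): the state.
- imaging.capture(name): name is "scene" or "top" or "wrist"; returns the picture (420x560x3 uint8, blue, green, red); there is no depth.
- imaging.camera_model(name): a dict with "K" (3x3 intrinsics, pixels), "k1" (the pictures are not rectified: a ray, as slopes to the right and down, at radius r is drawn at 1 + k1 r^2 times it, then the intrinsics apply), "position" and "rotation" of the camera in the world. Camera axes: x right, y up, looking along -z (the intrinsics and any distortion apply to the point x, -y, -z); pixel columns grow to the right and rows downward; lengths in mm; the calibration is good to about 2 mm. A picture is of the moment at which its call begins: read the wrist's pose just before it. camera_model takes no time and is no camera call; for the wrist camera it gives the pose at the moment of the call.
A pose or a line that the arm cannot do raises bot.IKError and nothing moves.
- bot.sign_off(): hands the job in; it is judged then, once.
The state is a dict: "t": time; "qpos": joint angles; "joint_velocities": joint speeds; "effort": joint torques, N m; "tcp_pos": TCP position; "orientation": TCP orientation; "contact_force": force on the tool from outside, world axes, zero at the start; "wrist_torque": the same for the moment, N m; "opening": opening from 0.0 (shut) to 1.0 (fully open); "gripper_force": force on a finger pad.
Only numpy, scipy, OpenCV 4.12 (cv2) and the standard library are available. Lean on these libraries where they do the work, as an engineer would, in place of code of your own. Each camera call takes 0.05 s, during which the arm holds its last target. There are 200 camera calls.

### The job

The swinging funnel arm on the water-testing bench is locked by a sprung plunger. Lift the plunger by its knob, swing the arm round until the funnel is over the wide open beaker, and let the plunger drop fully home in the notch there. Leave the beaker where it stands.

Things in the scene. Friction and masses are not known exactly. Their poses are not given: they have to be found in the camera images.
- knob (a point): Centre of the plunger's black knob: upright cylinder, 30 mm across, 30 mm tall, 110 mm from the pivot on the aluminium swing arm, gripped from above. Home: 175 mm above the work surface, knob underside 160, boss below it 140. It lifts straight up, 30 mm at most, against a spring (4 N at home, 7 N at the top); from 20 mm of lift the arm is free to turn, 22 to 26 is best.
- pivot (a point): Top of the arm's upright axle, 150 mm above the work surface, on a fixed white index dial (270 mm across, top at 118 mm). Five radial notches 35 degrees apart, the plunger starting in the middle one; 13 mm wide, flared to 36: a plunger let go within 14 mm of a notch's middle slides home, elsewhere it stays up. The arm turns lightly about the vertical, up to 81 degrees either way.
- spout (a point): Lower end of the white funnel's spout at the end of the arm, 190 mm from the pivot and 108 mm above the work surface, in line with pivot and knob. The funnel is 56 mm wide, its rim 148 mm above the work surface.
- beaker: Wide open straight-sided white beaker, 76 mm across, 70 mm tall; origin at the centre of its underside. Stands loose on the work surface 190 mm from the pivot, in line (within 5 mm) with one of the four other notches, 35 or 70 degrees either side of the start. By the others stand a slim measuring cylinder, a jar with a black lid and a shallow dish, all under 100 mm tall.
Not all that is in view belongs to the job. What is shaped like the beaker but green, orange or purple is not meant.

How it is judged:
By the outcome, as a careful person would: the job done as asked, in the order asked, and still so for the second after the job is handed in, with the robot touching nothing.
It also fails if it takes over 38 s, if anything falls off the work surface, if the arm or the gripper's body presses on something with over 40 N, if the wrist force passes 120 N, or if a joint passes its speed limit or range.

## Working session

There is one attempt and no reset: what is moved stays moved. The work goes in short steps, each a Python script; the robot and the scene stay as the last script left them, time stands still between calls to the robot, and variables do not carry over. Pictures are saved under pics/ and viewed, at most 10 in all, crops included, and the job is handed in when it is done.

```bash
mkdir -p pics; ls; python3 - <<'E'
from bench import bot, imaging
import cv2
for n in("scene","top"):
    im=imaging.capture(n);cv2.imwrite(f"pics/{n}0.png",im);m=imaging.camera_model(n);print(n,m)
print(bot.get_state()["t"])
E
```

```text
pics
scene {'K': array([[494.95043767,   0.        , 280.4282105 ],
       [  0.        , 494.95043767, 202.25236053],
       [  0.        ,   0.        ,   1.        ]]), 'k1': -0.0885988353037272, 'position': array([1275.9680009 ,  -23.95329618,  672.26824421]), 'rotation': array([ 0.89925062, -0.02156678,  1.45418248])}
top {'K': array([[404.75246763,   0.        , 280.57267644],
       [  0.        , 404.75246763, 202.10405783],
       [  0.        ,   0.        ,   1.        ]]), 'k1': -0.09015803320174101, 'position': array([483.69494652,  71.21152678, 789.97854365]), 'rotation': array([ 0.22378698,  0.00215445, -1.48236118])}
0.1
```

View pics/scene0.png

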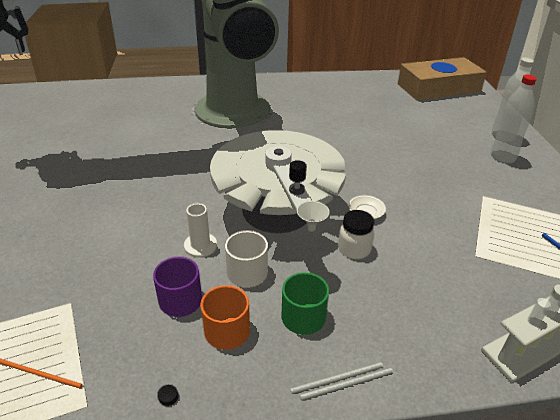

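View pics/top0.png

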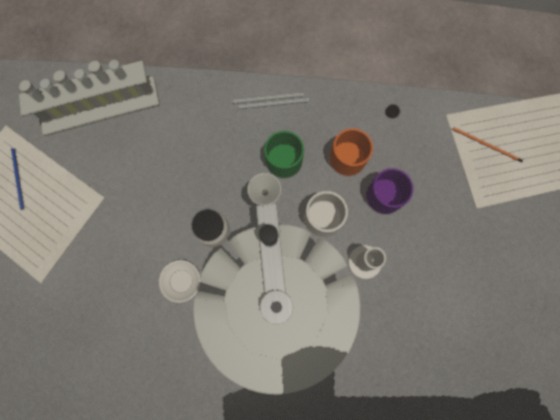

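Scene view: white beaker at (247,258), jar at (357,235), measuring cylinder at (198,228), dish at (367,208). Green, orange and purple beakers stand in front. The arm's knob is at (298,172).

Top view: pivot (276,307), knob (269,235), funnel (264,190). Candidates are white beaker (326,212), slim cylinder (374,258), lidded jar (209,226), dish (180,282), and the coloured decoys green (284,153), orange (352,151) and purple (391,191). Only (326,212) is white, wide, open and straight-sided.

```bash
cat > h.py <<'E'
import numpy as np, cv2
from scipy.spatial.transform import Rotation as R
from bench import imaging
def ray(n,uv):
    m=imaging.camera_model(n)
    x,y=cv2.undistortPoints(np.array([[uv]],float),m["K"],np.array([m["k1"],0,0,0.]))[0,0]
    return m["position"],R.from_euler("xyz",m["rotation"]).apply([x,-y,-1.])
def plane(n,uv,z):
    p,d=ray(n,uv); return p+d*(z-p[2])/d[2]
def tri(a,b):
    (p,d),(q,e)=a,b; s=np.linalg.lstsq(np.c_[d,-e],q-p,rcond=None)[0]
    A,B=p+d*s[0],q+e*s[1]; return (A+B)/2,np.linalg.norm(A-B)
E
python3 - <<'E'
from h import *
t=cv2.imread("pics/top0.png");s=cv2.imread("pics/scene0.png")
def blob(im,c,r,lo,hi):
    m=np.zeros(im.shape[:2],np.uint8);g=im.max(2)
    x,y=c;m[y-r:y+r,x-r:x+r]=((g>=lo)&(g<=hi))[y-r:y+r,x-r:x+r]
    n,l,st,ce=cv2.connectedComponentsWithStats(m)
    i=1+np.argmax(st[1:,4]);print(c,ce[i],st[i]);return ce[i]
kt=blob(t,(269,235),16,0,70);ks=blob(s,(298,172),14,0,60)
pt=blob(t,(276,307),9,0,110);ps=blob(s,(279,153),7,0,110)
print("knob tri",tri(ray("top",kt),ray("scene",ks)),plane("top",kt,190),plane("scene",ks,175))
print("pivot",tri(ray("top",pt),ray("scene",ps)),plane("top",pt,150),plane("scene",ps,150))
P=plane("top",pt,150)
for n,c,z in(("funnelrim",(264,190),148),("beaker rim",(327,211),70),("cyl",(375,259),90),("jar",(209,226),80),("dish",(180,282),20)):
    q=plane("top",c,z);d=q-P;print(n,q,np.hypot(*d[:2]),np.degrees(np.arctan2(d[1],d[0])))
d=plane("top",kt,188)-P;print("knob",np.hypot(*d[:2]),np.degrees(np.arctan2(d[1],d[0])))
a=cv2.resize(t[165:345,160:400],None,fx=2.6,fy=2.6,interpolation=2)
cv2.imwrite("pics/crop1.png",a)
E
```

```text
(269, 235) [267.80427046 234.44128114] [259 225  18  20 281]
(298, 172) [297.34603175 171.03174603] [289 161  17  22 315]
(276, 307) [275.89873418 306.55696203] [271 302  10  10  79]
(279, 153) [278.125 151.5  ] [274 149   9   6  48]
knob tri (array([570.66281953,  99.65469844, 174.95468355]), np.float64(0.472437455379704)) [568.56687654  99.18765376 190.        ] [570.71841277  99.40590363 175.        ]
pivot (array([463.59470788,  78.05958463, 148.36158832]), np.float64(0.00943651648246421)) [463.64660008  78.04676995 150.        ] [466.13472468  77.73588454 150.        ]
funnelrim [646.98944427 114.33718169 148.        ] 186.8999531819772 11.196256334885238
beaker rim [637.68132004   1.73271887  70.        ] 190.0313609519026 -23.677403008731723
cyl [556.09226665 -84.77443019  90.        ] 187.23499802159344 -60.41321019885821
jar [589.83619116 210.15446044  80.        ] 182.69169324929214 46.31252950196395
dish [487.62663206 263.52800047  20.        ] 187.024941676681 82.63334952439712
knob 107.32474346261218 11.41122851024367
```

View pics/crop1.png

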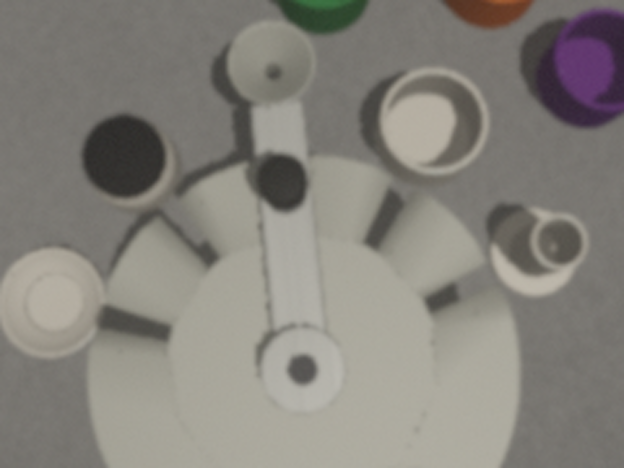

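The crop shows a white, open, straight-sided beaker at crop (433,122), beside the notch 35° clockwise of the start (bearing −23.7° against 11.4°, radius 190). The jar, dish and slim cylinder are at the other notches. The knob height (175.0) and radius (109) match the description. Next I approach and grip with the closing line tangential.

```bash
cat >> h.py <<'E'
from bench import bot, solve_ik
P=np.array([463.6,78.1]); RAD=109.4; A0=np.radians(11.4); ZG=159.
def pose(a,z,flip=0):
    return [*(P+RAD*np.array([np.cos(a),np.sin(a)])),z],[np.pi,0,a+flip]
E
python3 - <<'E'
from h import *
print(bot.get_state()["orientation"])
for f in(0,np.pi,-np.pi):
  for d in(0,-35): print(f,d,np.round(solve_ik(*pose(A0+np.radians(d),185,f)),2) if solve_ik(*pose(A0+np.radians(d),185,f)) is not None else None)
bot.move_ptp(*pose(A0,250))
print(bot.movel(pose(A0,ZG)[0],max_speed=80,threshold=6))
s=bot.get_state();print(s["tcp_pos"],s["orientation"],s["contact_force"])
bot.grip(0.0,60)
s=bot.get_state();print(s["t"],s["opening"],s["gripper_force"],s["contact_force"],s["wrist_torque"])
E
```

```text
[-3.13999657e+00 -1.78858926e-04  2.90833773e-01]
0 0 [ 0.05  0.41 -0.19  0.97  0.    2.99]
0 -35 [-0.07  0.39 -0.23  0.96  0.   -2.8 ]
3.141592653589793 0 [ 0.05  0.41 -0.19  0.97  0.   -0.15]
3.141592653589793 -35 [-0.07  0.39 -0.23  0.96  0.    0.34]
-3.141592653589793 0 [ 0.05  0.41 -0.19  0.97  0.   -0.15]
-3.141592653589793 -35 [-0.07  0.39 -0.23  0.96  0.    0.34]
False
[571.30327328  99.75003995 159.61334751] [ 3.14143178e+00 -1.11072554e-03  1.98975041e-01] [-1.03402903 -0.22931921  0.08547851]
4.5917 0.33488507878807866 58.992993235588074 [-1.35992335 -0.59969089  3.14587734] [-0.24437047  0.19510795  0.10552448]
```

The grip is good, but this wrist branch (j6 ≈ 3) would run out of range during the swing. I'll release, take the half-turn equivalent, and regrip before lifting.

```bash
python3 - <<'E'
from h import *
bot.grip(1.0); bot.movel(pose(A0,225)[0],max_speed=120)
bot.move_ptp(*pose(A0,225,np.pi))
print(bot.get_state()["qpos"])
print(bot.movel(pose(A0,ZG)[0],max_speed=80,threshold=6))
bot.grip(0.0,60)
s=bot.get_state();print(s["t"],s["opening"],s["gripper_force"],s["contact_force"])
bot.movel(pose(A0,ZG+24)[0],max_speed=40)
s=bot.get_state();print(s["t"],s["tcp_pos"],s["opening"],s["gripper_force"],s["contact_force"])
cv2.imwrite("pics/scene1.png",imaging.capture("scene")[110:260,180:400].repeat(3,0).repeat(3,1))
E
```

```text
[ 4.56134929e-02  3.84916567e-01 -1.22998209e-01  1.06297500e+00
  1.13729631e-05 -1.53179937e-01]
False
10.0667 0.33096391903936434 58.95244896411896 [-1.40945286 -0.79736604  4.61782562]
10.8167 [570.85922847  99.71416573 182.81612298] 0.3324975403568472 59.49759006500244 [ 2.99770693 -0.07659393 -6.72227138]
```

View pics/scene1.png

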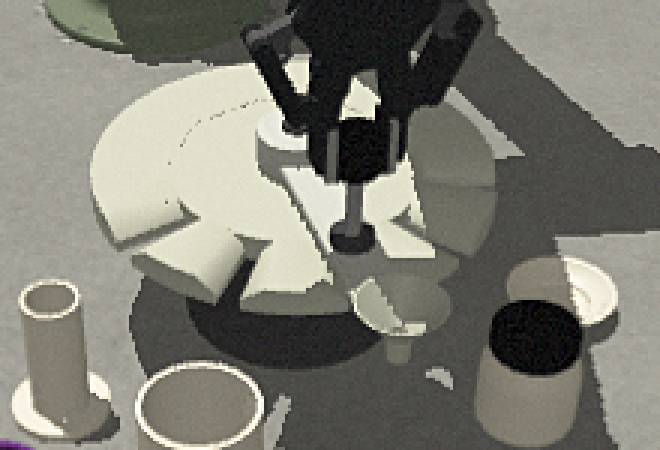

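The knob is held at crop (355,150) with its rod drawn out of the boss, and the 6.7 N pull matches about 24 mm of lift. Now I swing.

```bash
python3 - <<'E'
from h import *
for k in range(1,8):
    p,o=pose(A0-np.radians(5*k),ZG+24.5,np.pi)
    bot.movel(p,rot=o,max_speed=40)
    s=bot.get_state();print(k,round(s["t"],2),np.round(s["tcp_pos"],1),np.round(s["contact_force"],1),round(s["gripper_force"],1))
    if np.linalg.norm(s["contact_force"])>25: print("stop");break
cv2.imwrite("pics/scene2.png",imaging.capture("scene")[110:310,150:380].repeat(3,0).repeat(3,1))
E
```

```text
1 11.26 [572.4  90.2 183.4] [ 3.6 -0.7 -7.2] 59.6
2 11.65 [573.1  80.8 183.5] [ 4.3 -1.3 -7.1] 59.6
3 12.04 [572.9  71.2 183.6] [ 3.5 -1.2 -7.5] 59.6
4 12.43 [572.   61.7 183.6] [ 5.  -2.5 -7.1] 59.6
5 12.82 [570.1  52.2 183.6] [ 5.4 -2.6 -6.7] 59.7
6 13.22 [567.5  43.  183.6] [ 4.5 -1.9 -6.5] 59.7
7 13.61 [564.1  34.  183.6] [ 5.4 -3.3 -6.5] 59.7
```

View pics/scene2.png

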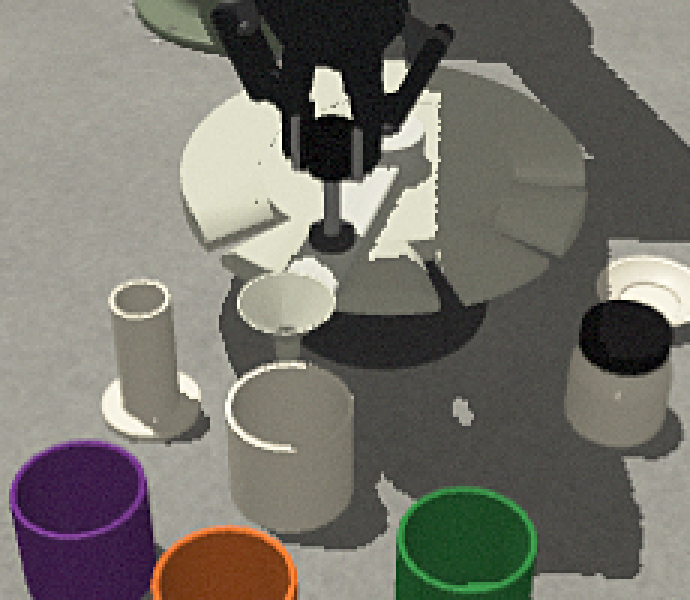

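The funnel, crop (287,302), now stands over the white beaker, crop (290,410), and the forces are low. Now I lower, release and retreat.

```bash
python3 - <<'E'
from h import *
A=A0-np.radians(35)
print(bot.movel(pose(A,ZG+3)[0],max_speed=30,threshold=12))
s=bot.get_state();print(s["tcp_pos"],s["contact_force"])
bot.grip(1.0); bot.dwell(0.3)
bot.movel(pose(A,260)[0],max_speed=100)
bot.move_ptp([420,-250,300],[np.pi,0,A+np.pi])
t=imaging.capture("top");sc=imaging.capture("scene");s=bot.get_state();print(s["t"],s["contact_force"])
cv2.imwrite("pics/top3.png",t);cv2.imwrite("pics/sc3.png",sc)
v=[cv2.resize(x,(399,399),interpolation=2) for x in(t[150:350,180:380],sc[115:285,170:340])]
cv2.imwrite("pics/end.png",np.hstack(v))
E
```

```text
False
[564.18369554  34.15067819 162.11762047] [ 3.82559099 -2.6547322  -4.85904291]
17.8667 [ 0.51475991 -0.184984    0.53042099]
```

View pics/end.png

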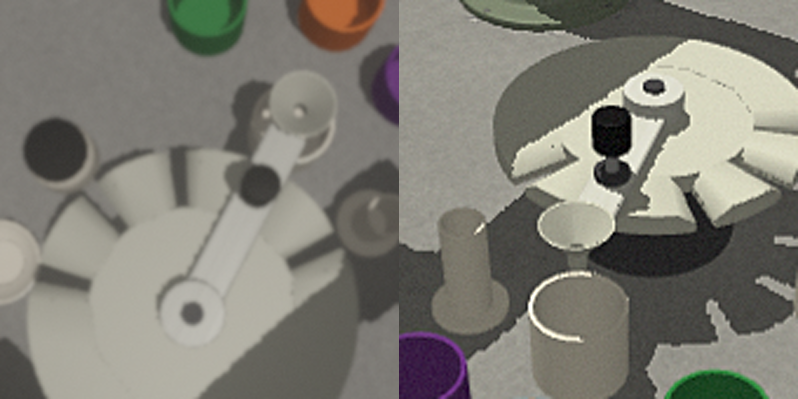

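The funnel sits over the beaker, and the knob shows at (261,185) in the left half and (611,130) in the right. I'll check its height by triangulation.

```bash
python3 - <<'E'
from h import *
t=cv2.imread("pics/top3.png");s=cv2.imread("pics/sc3.png")
def blob(im,c,r,hi):
    x,y=c;m=np.zeros(im.shape[:2],np.uint8);m[y-r:y+r,x-r:x+r]=(im.max(2)<=hi)[y-r:y+r,x-r:x+r]
    n,l,st,ce=cv2.connectedComponentsWithStats(m);i=1+np.argmax(st[1:,4]);print(ce[i],st[i]);return ce[i]
kt=blob(t,(311,243),16,70);ks=blob(s,(260,170),12,60)
k,e=tri(ray("top",kt),ray("scene",ks));d=k[:2]-P
print(k,e,np.hypot(*d),np.degrees(np.arctan2(d[1],d[0])),bot.get_state()["t"])
E
```

```text
[309.46666667 242.55185185] [301 234  18  19 270]
[260.19753086 170.34567901] [252 160  17  22 324]
[563.73720434  34.9791149  175.43478887] 0.8967634966886886 109.02692522752525 -23.297582646507813 17.8667
```

```bash
python3 -c "
from bench import bot
print(bot.sign_off())"
```

```text
the job is handed in; nothing more can be done
None
```

The funnel arm is swung 35° clockwise, with the funnel over the white beaker and the plunger home in its notch (knob measured at 175 mm, its home height); the beaker was not touched, and the job was handed in at about 18 s.

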